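# Take the clamp cap off the shoe buffer

## Robot

A 6-joint arm with a two-finger parallel gripper is mounted at the origin on the work surface. World frame = base frame: x ahead of the robot, y to its left, z up, the work surface at z = 0. Lengths are in m, angles in rad, forces in N, time in s.
With the tool pointing down it reaches from about 0.15 to 0.775 m from the base axis. Payload 6.1 kg.
Tool frame: the origin (TCP) lies midway between the tips of the shut fingers; the grasp point (between the pads) lies hold_point_z behind it (hold_point_z is the distance from the TCP to the grasp point, in m); z points along the fingers, y is the line along which they close (so a half turn about z gives the same grasp; the last joint's range is limited). The gripper opens to 85 mm and grips with 20 to 120 N. Pads are 22 mm wide; open, the fingers measure 114 mm over their backs; the gripper's body (76 mm by 85 mm) begins 54 mm behind the grasp point. The pads swing forward as they close: fully open they stand 13 mm farther back than shut.
Start: joints at [1.322, 0.126, -0.04, 1.405, 0, 1.571], TCP at [0.129, 0.509, 0.231] pointing down, gripper open.
Joint ranges: [-2.72, 2.72], [-0.95, 1.95], [-1.27, 1.35], [-1.78, 2.02], [-1.46, 1.47], [-3.14, 3.14]. Speed limits (rad/s): [2.39, 2.39, 3.01, 3.14, 3.14, 3.14].

## Interface

Orientations are given as [roll, pitch, yaw] about the fixed x, y, z axes, in that order (R = Rz(yaw) Ry(pitch) Rx(roll)).
In Python, from rig import * gives the robot as it stands. The module is installed in compiled form; this text tells all that it offers.
- The arm moves only by the tool jog_arm, never from a script. Its argument "moves" is a list of rows, each a list of 7 numbers: the shift along the tool's x, y, z in mm, then the turn, a rotation vector about the tool's x, y, z in rad, then the closure in counts, from 0 (fully open) to 255 (shut). In form: [[dx, dy, dz, ax, ay, az, fingers], ...]. A call has 1 to 8 rows; each row is the pose to reach, as a shift and turn from the pose commanded when the call began, along the tool's axes at that moment; what a row does not reach only later rows make up. A row lasts 1/12 s, in which the tool goes at most 41.7 mm and 7.16 degrees, less where a joint would pass 70% of its speed; a pose out of reach is approached as far as the arm can. A call with a gripper value outside its range is refused whole. The fingers move at their own pace and stop on an object; "force" is the grip in N (left out, the last holds). Time passes only in rows, so rows that repeat a pose let the fingers close. It gives the time, the measured TCP pose, the force, the opening and the grip force at its end, in the units of the state.
- observe(): the state, without advancing time (a new reading comes with each control period).
- read_camera(name): name is "scene" or "top" or "wrist"; returns (picture, depth): 420x560x3 uint8, red, green, blue; 420x560 float32, m along the optical axis (not along the pixel's ray), 0 where there is no reading.
- camera_model(name): a dict with "intrinsics" (3x3 intrinsics, pixels), "rvec" (rotation vector, rad) and "tvec" (3), from world to camera coordinates, as OpenCV has them. Camera axes: x right, y down, z forward; pixel columns grow to the right and rows downward; lengths in m; the calibration is good to about 2 mm. A picture is of the moment at which its call begins: read the wrist's pose just before it. camera_model takes no time and is no camera call; for the wrist camera it gives the pose at the moment of the call.
- finish_job(): hands the job in; it is judged then, once.
The state is a dict: "t": time; "joint_pos": joint angles; "joint_velocities": joint speeds; "joint_torque": joint torques, N m; "eef_pos": TCP position; "eef_rot": TCP orientation; "wrist_force": force on the tool from outside, world axes, zero at the start; "torque": the same for the moment, N m; "grip_width": opening from 0.0 (shut) to 1.0 (fully open); "finger_force": force on a finger pad.
Only numpy, scipy, OpenCV 4.12 (cv2) and the standard library are available. Lean on these libraries where they do the work, as an engineer would, in place of code of your own. Each camera call takes 0.05 s, during which the arm holds its last target. There are 200 camera calls.

## Task

On the cobbler's disc buffer, swing the clear guard up and all the way over, bringing it gently onto its stop, and leave it open. Then unscrew the aluminium cap that clamps the felt disc (nobody remembers whether its thread is left- or right-handed, so try it both ways), lift it off upright and finish still holding it in the gripper about 10 cm above its seat, touching nothing else. Leave the other things on the bench alone.

Things in the scene. Friction and masses are not known exactly. Their poses are not given: they have to be found in the camera images.
- spindle (a point): centre of the cap's seat: middle of the top face of the grey felt disc (124 mm across) on the buffer, 70 mm above the table. Axes are the buffer's: x away from the robot, y to the left towards the guard's hinge, z up along the spindle
- guard (a joint): opening angle of the clear guard hood in rad: 0 shut, 1.83 (105 degrees) fully open against its stop, leaning back to the left. The hinge is stiff and stays where it is left; moving it takes about 2 to 4 N at the handle. It may start a little ajar (up to 0.25)
- guard_hinge (a point): middle of the hinge line at the hood's left (+y) edge, 115 mm left of the spindle, 50 mm above the table. Its axes turn with the guard: x along the hinge line; with the guard shut y is left, z up. Opening turns it about -x (right edge goes up and over to the left). Hood: 200 mm along x, 200 mm in y (from the hinge to the right), 105 mm high, open underneath
- guard_handle (a point): middle of the handle: a round steel bar 10 mm thick, 120 mm long, parallel to the hinge line, 45 mm out from the hood's right wall; in the guard_hinge frame at y = -245, z = +85 mm. A gripper pointing down can pinch it from above, fingers closing across the bar, and keep pointing down for the whole swing, the bar turning between the pads
- cap_stem (a point): centre of the cap's stem, 54 mm above the cap's underside (seated: 54 mm above point spindle). The stem is an upright round grip 18 to 20 mm across, 36 mm high, on top of a round aluminium body 68 mm across and 36 mm high; two small ears stick out of the body along cap x, 92 mm over both, and show its turning. z is up. Seated, the ears lie within 3 degrees of the buffer's x
- polish_tin: flat steel tin, 72 mm across, 24 mm high, standing on the buffer's motor block behind the guard; origin under its centre; leave alone
- glue_jar: glue jar, 68 mm across, 85 mm high, on the table right of the buffer; origin under its centre; leave alone
- hammer: hammer lying on the table far to the left; leave alone
- brush: brush lying on the table to the right; leave alone
- driver: screwdriver lying on the table between robot and buffer; leave alone
- spare_disc: spare grey felt disc lying flat, 120 mm across, 20 mm thick, to the far left; leave alone
- shoe_last: wooden shoe last, about 190 mm long and 95 mm high, to the far right; leave alone
- cap: the same cap, about 250 g; origin at the centre of its underside. Very quick thread of unseen hand: turned the right way it goes freely and, 45 to 88 degrees from the start (best 55 to 80), lifts straight off (it does not climb by itself; 35 mm clears the spindle). Turned the wrong way it meets a hard stop within about 10 degrees. Unturned it lifts about 3 mm and no more
- buffer: the fixed buffer: grey housing 250 x 250 mm, 50 mm high, round the felt disc; dark motor block (110 x 150 mm, 110 mm high) at +x, 123 to 233 mm from the spindle. Origin under the spindle axis at table height; axes as point spindle

How it is judged:
By the outcome, as a careful person would: the job done as asked, in the order asked, and still so for the second after the job is handed in, while the arm keeps its last pose, push and grip.
It also fails if it takes over 64 s, if anything falls off the work surface, if the arm or the gripper's body presses on something with over 40 N, if the wrist force passes 120 N, or if a joint passes its speed limit or range.

## Working session

There is one attempt and no reset: what is moved stays moved. The work goes in short steps, Python scripts to look and compute and a tool call to move; the robot and the scene stay as the last step left them, time stands still between calls to the robot, and variables do not carry over. Pictures are saved under pics/ and viewed, at most 10 in all, crops included, and the job is handed in when it is done.

Besides the shell and the picture viewer there is one more tool, called after "Emit:" as name([rows], argument=value, ...), one row to a line, values as JSON. jog_arm: Moves the arm, as the interface text tells. Its arguments: {"type":"object","properties":{"moves":{"type":"array"},"force":{"type":"number"}},"required":["moves"]}

```bash
mkdir -p pics; cat > h.py <<'E'
from rig import *
import numpy as np, cv2
def cam(n):
    m=camera_model(n); K=np.array(m["intrinsics"]); R=cv2.Rodrigues(np.array(m["rvec"],float))[0]; return K,R,np.array(m["tvec"],float).ravel()
def cloud(n,d):
    K,R,t=cam(n); v,u=np.mgrid[:d.shape[0],:d.shape[1]]
    P=np.stack([(u-K[0,2])/K[0,0]*d,(v-K[1,2])/K[1,1]*d,d],-1); return (P-t)@R
def ray(n,u,v,z):
    K,R,t=cam(n); c=-R.T@t; r=R.T@np.linalg.inv(K)@[u,v,1]; return c+r*(z-c[2])/r[2]
def snap(n,f):
    p,d=read_camera(n); cv2.imwrite(f'pics/{f}.png',p[:,:,::-1]); np.savez(f'pics/{f}.npz',p=p,d=d); return p,d
E
python3 - <<'E'
from h import *
print(observe()); print(hold_point_z)
for n in("top","scene"):
    snap(n,n+'0'); K,R,t=cam(n); print(n,K.tolist(),(-R.T@t).round(3),R.round(2).tolist())
E
```

```text
{'t': 0.0, 'joint_pos': array([ 1.32197897e+00,  1.26383222e-01, -4.06172806e-02,  1.40539606e+00,
        6.05921948e-06,  1.57081327e+00]), 'joint_velocities': array([-0.00034742, -0.00082559, -0.0002903 ,  0.00029412,  0.00069712,
       -0.0001384 ]), 'joint_torque': array([ 1.73440826e-04, -4.35918367e+01,  3.52921629e+01,  1.72335579e-02,
        1.52640173e-04,  1.73969772e-07]), 'eef_pos': array([0.12918265, 0.50843513, 0.23052253]), 'eef_rot': array([-3.13999242e+00, -6.03210219e-06,  2.89275835e+00]), 'wrist_force': array([ 0.32614284, -0.30764329,  0.24279269]), 'torque': array([-0.05450806,  0.04295623,  0.00376692]), 'finger_force': 0.0, 'grip_width': 1.0018449953825732}
0.0187
top [[515.4807135057148, 0.0, 275.9964126081584], [0.0, 515.4807135057148, 212.27215086731007], [0.0, 0.0, 1.0]] [0.335 0.012 1.735] [[0.02, -1.0, -0.0], [-0.99, -0.02, -0.1], [0.1, 0.0, -0.99]]
scene [[543.9878978471747, 0.0, 280.6637444545317], [0.0, 543.9878978471747, 213.6815548566865], [0.0, 0.0, 1.0]] [ 1.67  -0.75   1.262] [[0.56, 0.83, -0.01], [0.53, -0.36, -0.77], [-0.64, 0.43, -0.64]]
```

View pics/top0.png

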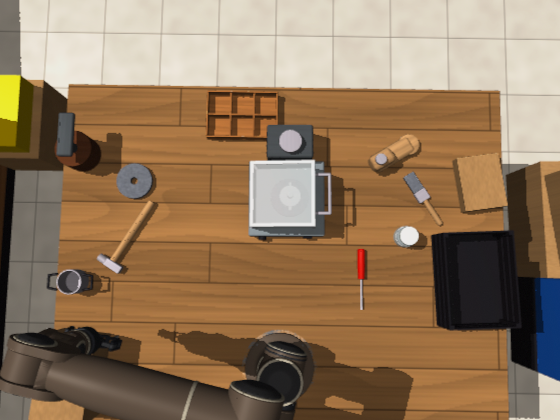

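View pics/scene0.png

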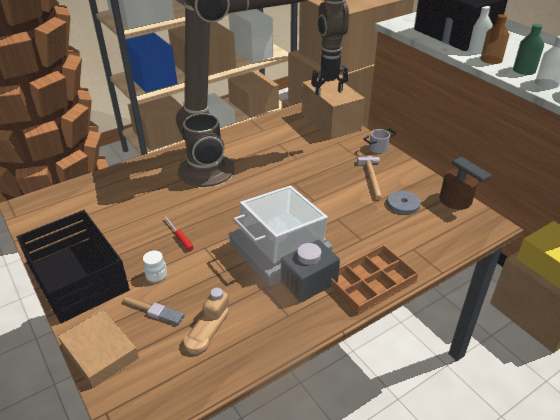

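Top: guard hood at cols 249-317, rows 159-228, handle bar near col 329, rows 174-214; motor block at cols 268-312, rows 125-160. Scene: handle at about (250,230), the same buffer from behind.

```bash
python3 - <<'E'
from h import *
z=np.load('pics/top0.npz');p,d=z['p'],z['d'];P=cloud('top',d)
X,Y,Z=P[...,0],P[...,1],P[...,2]
v,u=np.mgrid[:420,:560]
box=(u>240)&(u<340)&(v>115)&(v<245)
def rect(m,n):
    m=cv2.morphologyEx(m.astype(np.uint8),cv2.MORPH_OPEN,np.ones((3,3)))
    q=np.c_[X[m>0],Y[m>0]].astype(np.float32); r=cv2.minAreaRect(q); print(n,len(q),r,Z[m>0].mean())
rect(box&(abs(Z-.11)<.012)&(v<163),'motor')
rect(box&(abs(Z-.05)<.012),'housing')
print(np.histogram(Z[box],bins=np.arange(-.01,.25,.01)))
m=box&(u>322)&(Z>.09)
print('handle n',m.sum()); 
for r in range(172,218,4):
    s=m&(v==r); print(r,[(int(a),*np.round(P[r,a],3)) for a in u[s]])
for r in (165,180,195,210): print(r,[(c,*np.round(P[r,c],3)) for c in range(246,335,6)])
im=cv2.resize(p[110:250,230:350],None,fx=5,fy=4.2,interpolation=cv2.INTER_CUBIC)[:,:,::-1];cv2.imwrite('pics/topc.png',cv2.resize(p[110:250,230:350],None,fx=4.2,fy=4.2,interpolation=cv2.INTER_CUBIC)[:,:,::-1])
E
```

```text
motor 1143 ((0.7309590578079224, -0.02140147238969803), (0.11119689047336578, 0.14915047585964203), 1.0602326393127441) 0.1093361497520844
housing 1149 ((0.5547744035720825, -0.014275901019573212), (0.2522433400154114, 0.246820330619812), 0.41494157910346985) 0.04956256545543283
(array([2162, 2623,  147,   54,  156,  721,  542,   33,   15,   41,   51,
        677,  499,   79,  318,   46, 1225, 2313,  913,   56,    0,    0,
          0,    0,    0]), array([-0.01,  0.  ,  0.01,  0.02,  0.03,  0.04,  0.05,  0.06,  0.07,
        0.08,  0.09,  0.1 ,  0.11,  0.12,  0.13,  0.14,  0.15,  0.16,
        0.17,  0.18,  0.19,  0.2 ,  0.21,  0.22,  0.23,  0.24]))
handle n 167
172 []
176 [(328, np.float64(0.609), np.float64(-0.141), np.float64(0.168)), (329, np.float64(0.61), np.float64(-0.145), np.float64(0.163)), (330, np.float64(0.611), np.float64(-0.148), np.float64(0.16))]
180 [(328, np.float64(0.598), np.float64(-0.142), np.float64(0.16)), (329, np.float64(0.598), np.float64(-0.145), np.float64(0.162)), (330, np.float64(0.598), np.float64(-0.148), np.float64(0.16))]
184 [(328, np.float64(0.5
[... 5086 characters left out ...]
oat64(0.335), np.float64(0.012), np.float64(1.735)), (276, np.float64(0.502), np.float64(0.017), np.float64(0.161)), (282, np.float64(0.502), np.float64(-0.001), np.float64(0.165)), (288, np.float64(0.502), np.float64(-0.02), np.float64(0.168)), (294, np.float64(0.502), np.float64(-0.038), np.float64(0.166)), (300, np.float64(0.503), np.float64(-0.057), np.float64(0.164)), (306, np.float64(0.502), np.float64(-0.074), np.float64(0.175)), (312, np.float64(0.502), np.float64(-0.092), np.float64(0.181)), (318, np.float64(0.516), np.float64(-0.121), np.float64(0.049)), (324, np.float64(0.522), np.float64(-0.145), np.float64(0.002)), (330, np.float64(0.505), np.float64(-0.149), np.float64(0.162))]
```

View pics/topc.png

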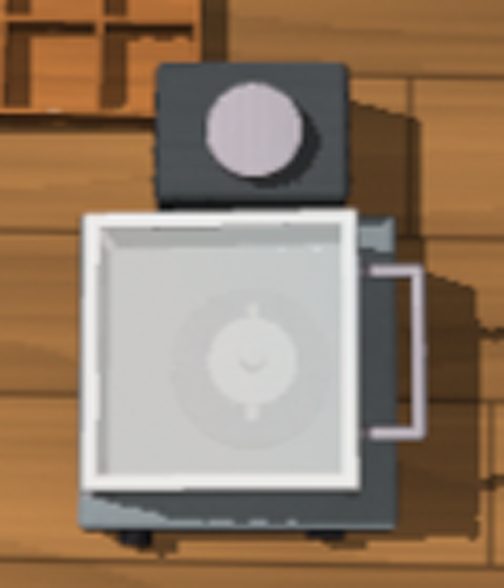

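Cap seat estimate: spindle about (0.555, -0.024), buffer yaw about +0.8°. The handle bar is near (0.555, -0.145, 0.157), which puts the guard about 0.09 rad ajar. Its hinge then comes out at y ≈ 0.091, which agrees with the given sizes. Moving in.

Emit:
jog_arm([
  [0,0,0,0,0,0.12,100],
  [0,0,0,0,0,0.24,100],
  [0,0,0,0,0,0.36,100],
  [0,0,0,0,0,0.48,100],
  [0,0,0,0,0,0.6,100],
  [0,0,0,0,0,0.72,100],
  [0,0,0,0,0,0.84,100],
  [0,0,0,0,0,0.96,100],
], force=60)

```text
t: 0.77
eef_pos: [0.1292, 0.5086, 0.2308]
eef_rot: [-3.141, 0.001, 1.927]
wrist_force: [-0.3, -0.4, 0.1]
grip_width: 0.609
finger_force: 0.0
```

Emit:
jog_arm([
  [0,0,0,0,0,0.12,130],
  [0,0,0,0,0,0.24,130],
  [0,0,0,0,0,0.36,130],
  [0,0,0,0,0,0.48,130],
  [0,0,0,0,0,0.6,130],
  [0,0,0,0,0,0.72,130],
  [0,0,0,0,0,0.84,130],
  [0,0,0,0,0,0.96,130],
])

```text
t: 1.43
eef_pos: [0.189, 0.4831, 0.2308]
eef_rot: [-3.076, 0.005, 1.162]
wrist_force: [-0.9, 0.5, 0.8]
grip_width: 0.492
finger_force: 0.0
```

Emit:
jog_arm([
  [0,0,0,0,0,0.12,130],
  [0,0,0,0,0,0.24,130],
  [0,0,0,0,0,0.36,130],
  [0,0,0,0,0,0.48,130],
  [0,0,0,0,0,0.6,130],
  [0,0,0,0,0,0.72,130],
  [0,0,0,0,0,0.84,130],
  [0,0,0,0,0,0.96,130],
])

```text
t: 2.1
eef_pos: [0.2935, 0.3886, 0.2312]
eef_rot: [-2.924, 0.07, 0.794]
wrist_force: [0.3, 0.2, 0.7]
grip_width: 0.491
finger_force: 0.0
```

Emit:
jog_arm([
  [10,16,-1,0,0,0,130],
  [28,44,-2,0,0,0,130],
  [48,76,-4,0,0,0,130],
  [68,108,-5,0,0,0,130],
  [88,140,-6,0,0,0,130],
  [106,168,-8,0,0,0,130],
  [124,196,-9,0,0,0,130],
  [142,224,-10,0,0,0,130],
])

```text
t: 2.77
eef_pos: [0.5497, 0.3334, 0.1828]
eef_rot: [-2.925, 0.069, 0.796]
wrist_force: [0.7, 1.3, 0.2]
grip_width: 0.491
finger_force: 0.0
```

Emit:
jog_arm([
  [18,28,-1,0,0,0,130],
  [36,56,-2,0,0,0,130],
  [54,84,-4,0,0,0,130],
  [72,112,-5,0,0,0,130],
  [90,140,-6,0,0,0,130],
  [108,168,-8,0,0,0,130],
  [126,196,-9,0,0,0,130],
  [140,220,-10,0,0,0,130],
])

```text
t: 3.43
eef_pos: [0.7592, 0.2695, 0.1452]
eef_rot: [-2.908, 0.09, 0.803]
wrist_force: [1.3, 0.5, 0.8]
grip_width: 0.491
finger_force: 0.0
```

Emit:
jog_arm([
  [18,29,-1,0,0,0,130],
  [36,58,-2,0,0,0,130],
  [54,87,-4,0,0,0,130],
  [72,116,-5,0,0,0,130],
  [90,145,-6,0,0,0,130],
  [110,175,-8,0,0,0,130],
  [126,202,-9,0,0,0,130],
  [135,216,-10,0,0,0,130],
])

```text
t: 4.1
eef_pos: [0.7806, 0.1901, 0.1305]
eef_rot: [-2.902, 0.095, 0.803]
wrist_force: [0.1, -1.1, -0.0]
grip_width: 0.489
finger_force: 0.0
```

```bash
python3 - <<'E'
from h import *
o=observe(); print({k:np.round(v,3) for k,v in o.items()})
snap('scene','s1')
E
```

```text
{'t': np.float64(4.1), 'joint_pos': array([0.187, 1.112, 1.345, 2.02 , 0.141, 2.522]), 'joint_velocities': array([-0.098,  0.027,  0.   ,  0.001, -0.019, -0.096]), 'joint_torque': array([  0.74 , -89.735,  30.407,   2.157,   0.466,   0.091]), 'eef_pos': array([0.781, 0.19 , 0.13 ]), 'eef_rot': array([-2.902,  0.095,  0.803]), 'wrist_force': array([ 0.144, -1.068, -0.019]), 'torque': array([-0.133, -0.213, -0.05 ]), 'finger_force': np.float64(0.0), 'grip_width': np.float64(0.489)}
```

View pics/s1.png

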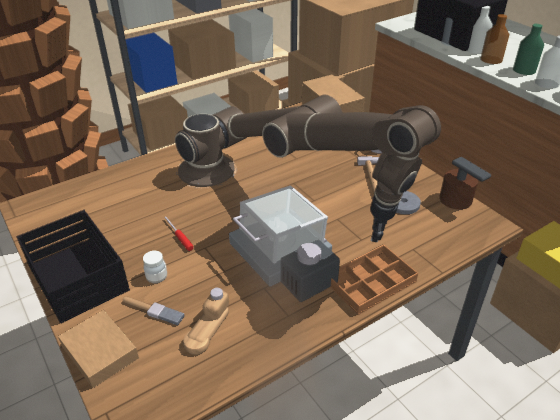

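Scene: the arm is stretched out at the far left of the buffer with the gripper at (380,235), and nothing has been touched. My wrist-angle sign was wrong (yaw = j1 − j6 + π), so joint 6 was driven towards its limit. I'll go back up and use yaw ≈ π instead.

```bash
cat >> h.py <<'E'
from scipy.spatial.transform import Rotation as Ro
def to(p,yaw,pos=None,rot=None):
    o=observe(); R0=Ro.from_euler('xyz',o['eef_rot'] if rot is None else rot); x=o['eef_pos'] if pos is None else pos
    RT=Ro.from_euler('xyz',[np.pi,0,yaw]); v=R0.inv()
    print('shift mm',(v.apply(np.array(p)-x)*1000).round(1),'rotvec',(v*RT).as_rotvec().round(4),'t',o['t'])
E
python3 - <<'E'
from h import *
to([.60,.19,.30],.803)
E
```

```text
shift mm [-140.6 -164.7 -121.9] rotvec [-0.2396  0.0958 -0.0133] t 4.15
```

Emit:
jog_arm([
  [-18,-21,-15,-0.03,0.012,0,130],
  [-36,-42,-30,-0.06,0.024,0,130],
  [-54,-63,-45,-0.09,0.036,0,130],
  [-72,-84,-60,-0.12,0.048,0,130],
  [-90,-105,-75,-0.15,0.06,0,130],
  [-108,-126,-92,-0.18,0.072,0,130],
  [-125,-147,-109,-0.21,0.084,0,130],
  [-141,-165,-122,-0.24,0.096,-0.013,130],
])

```text
t: 4.82
eef_pos: [0.5971, 0.192, 0.3034]
eef_rot: [3.139, -0.004, 0.805]
wrist_force: [0.5, 1.1, 1.2]
grip_width: 0.487
finger_force: 0.0
```

Emit:
jog_arm([
  [0,0,0,0,0,-0.12,130],
  [0,0,0,0,0,-0.24,130],
  [0,0,0,0,0,-0.36,130],
  [0,0,0,0,0,-0.48,130],
  [0,0,0,0,0,-0.6,130],
  [0,0,0,0,0,-0.72,130],
  [0,0,0,0,0,-0.84,130],
  [0,0,0,0,0,-0.96,130],
])

```text
t: 5.48
eef_pos: [0.5989, 0.192, 0.3002]
eef_rot: [-3.141, -0.001, 1.77]
wrist_force: [-0.4, 0.4, -0.2]
grip_width: 0.49
finger_force: 0.0
```

Emit:
jog_arm([
  [0,0,0,0,0,-0.12,130],
  [0,0,0,0,0,-0.24,130],
  [0,0,0,0,0,-0.36,130],
  [0,0,0,0,0,-0.48,130],
  [0,0,0,0,0,-0.6,130],
  [0,0,0,0,0,-0.72,130],
  [0,0,0,0,0,-0.84,130],
  [0,0,0,0,0,-0.96,130],
])

```text
t: 6.15
eef_pos: [0.5989, 0.1919, 0.3002]
eef_rot: [3.141, -0.0, 2.73]
wrist_force: [0.2, -0.1, -0.1]
grip_width: 0.491
finger_force: 0.0
```

```bash
python3 - <<'E'
from h import *
o=observe();print(o['eef_pos'],o['eef_rot'],o['joint_pos'].round(3))
to([.555,-.145,.25],3.155)
E
```

```text
[0.59890857 0.19192332 0.30021185] [ 3.14119584e+00 -4.69814897e-04  2.73025300e+00] [3.100e-01 3.500e-01 3.970e-01 1.619e+00 1.000e-03 7.210e-01]
shift mm [ -94.5 -326.4   50. ] rotvec [ 5.000e-04 -4.000e-04 -4.247e-01] t 6.15
```

Emit:
jog_arm([
  [-8,-26,4,0,0,-0.034,130],
  [-19,-66,10,0,0,-0.085,130],
  [-31,-106,16,0,0,-0.138,130],
  [-43,-148,22,0,0,-0.192,130],
  [-55,-190,28,0,0,-0.247,130],
  [-67,-232,35,0,0,-0.302,130],
  [-79,-274,42,0,0,-0.357,130],
  [-89,-307,47,0,0,-0.4,130],
])

```text
t: 6.82
eef_pos: [0.5556, -0.1226, 0.2536]
eef_rot: [3.141, 0.0, 3.127]
wrist_force: [0.6, -0.3, -0.2]
grip_width: 0.488
finger_force: 0.0
```

Emit:
jog_arm([
  [3,-16,2,0,0,-0.025,130],
  [3,-16,3,0,0,-0.025,130],
  [3,-16,3,0,0,-0.025,130],
])

```text
t: 7.07
eef_pos: [0.5527, -0.1376, 0.2504]
eef_rot: [3.141, -0.001, -3.137]
wrist_force: [-0.0, 0.5, -0.4]
grip_width: 0.487
finger_force: 0.0
```

```bash
python3 - <<'E'
from h import *
o=observe();print(o['eef_pos'],o['eef_rot'])
K,R,t=cam('wrist');print((-R.T@t).round(3),R.round(2).tolist())
p,d=snap('wrist','w1');P=cloud('wrist',d)
m=(P[...,2]>.13)&(P[...,2]<.19)&(P[...,1]<-.125)&(P[...,1]>-.17)&(abs(P[...,0]-.555)<.045)
print(m.sum(),np.median(P[m],0))
q=P[m]; print(np.percentile(q,[5,50,95],axis=0).round(4)); 
E
```

```text
[ 0.5527314  -0.13762298  0.25037218] [ 3.14085611e+00 -6.65034930e-04 -3.13678101e+00]
[ 0.47  -0.139  0.394] [[-0.0, 1.0, 0.0], [0.95, 0.0, 0.33], [0.33, 0.0, -0.95]]
1474 [ 0.55096327 -0.14592717  0.1628484 ]
[[ 0.514  -0.1506  0.1602]
 [ 0.551  -0.1459  0.1628]
 [ 0.5951 -0.1414  0.1643]]
```

View pics/w1.png

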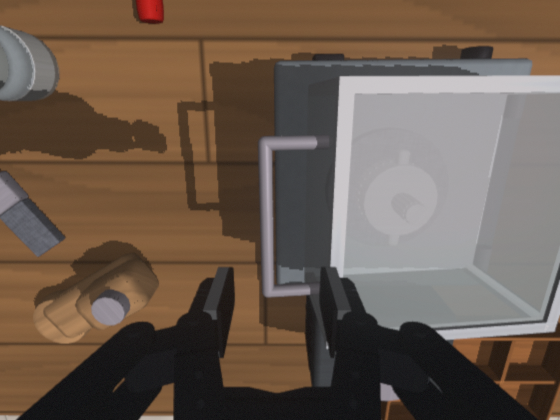

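Wrist: the handle bar runs from (267,143) to (267,290) and the left pad already lines up around it. The cap shows through the hood at (400,200), with its ears along x. Bar centre is about (0.555, -0.146, 0.159), so the guard is about 0.10 rad open.

Emit:
jog_arm([
  [-1,-4,10,0,0,-0.004,160],
  [-2,-6,25,0,0,-0.008,160],
  [-2,-8,42,0,0,-0.008,160],
  [-2,-8,60,0,0,-0.008,160],
  [-2,-8,78,0,0,-0.008,160],
  [-2,-8,92,0,0,-0.008,160],
  [-2,-8,103,0,0,-0.008,160],
  [-2,-8,109,0,0,-0.008,160],
])

```text
t: 7.78
eef_pos: [0.5547, -0.1437, 0.1394]
eef_rot: [3.141, -0.003, -3.124]
wrist_force: [-0.6, 1.1, 0.2]
grip_width: 0.374
finger_force: 0.0
```

Emit:
jog_arm([
  [0,0,1,0,0,0,160],
  [0,0,1,0,0,0,160],
])

```text
t: 7.95
eef_pos: [0.5553, -0.1446, 0.1403]
eef_rot: [3.141, -0.001, -3.126]
wrist_force: [0.1, 0.4, 1.2]
grip_width: 0.371
finger_force: 0.0
```

Emit:
jog_arm([
  [0,-1,0,0,0,0,200],
  [0,-1,0,0,0,0,255],
  [0,-1,0,0,0,0,255],
  [0,-1,0,0,0,0,255],
  [0,-1,0,0,0,0,255],
  [0,-1,0,0,0,0,255],
], force=30)

```text
t: 8.45
eef_pos: [0.5557, -0.146, 0.1406]
eef_rot: [3.141, 0.001, -3.126]
wrist_force: [2.5, 0.0, -1.0]
grip_width: 0.099
finger_force: 29.2
```

```bash
python3 - <<'E'
from h import *
o=observe();print(o['eef_pos'],o['eef_rot'],o['wrist_force'])
# arc: TCP offsets from now (tool y=world y, tool z=-world z), mm
th0=.10
f=lambda t: np.array([-(245*np.cos(t)-85*np.sin(t)), 85*np.cos(t)+245*np.sin(t)])
for t in np.r_[th0:1.75:.055,1.75,1.77,1.79,1.81,1.83]: d=f(t)-f(th0); print(round(t,3),d.round(1)*[1,-1])
E
```

```text
[ 0.55571012 -0.14601501  0.1406403 ] [ 3.14132734e+00  5.22908823e-04 -3.12629518e+00] [ 2.4699119   0.04879014 -1.00565916]
0.1 [ 0. -0.]
0.155 [  6.3 -12.8]
0.21 [ 13.4 -25.2]
0.265 [ 21.1 -37.2]
0.32 [ 29.5 -48.7]
0.375 [ 38.4 -59.8]
0.43 [ 48.  -70.4]
0.485 [ 58.2 -80.4]
0.54 [ 68.9 -89.8]
0.595 [ 80.  -98.7]
0.65 [  91.7 -106.9]
0.705 [ 103.8 -114.5]
0.76 [ 116.3 -121.4]
0.815 [ 129.1 -127.6]
0.87 [ 142.3 -133. ]
0.925 [ 155.7 -137.8]
0.98 [ 169.4 -141.8]
1.035 [ 183.3 -145. ]
1.09 [ 197.3 -147.5]
1.145 [ 211.5 -149.2]
1.2 [ 225.7 -150.1]
1.255 [ 240.  -150.2]
1.31 [ 254.2 -149.6]
1.365 [ 268.4 -148.2]
1.42 [ 282.5 -146. ]
1.475 [ 296.5 -143. ]
1.53 [ 310.2 -139.2]
1.585 [ 323.8 -134.7]
1.64 [ 337.  -129.5]
1.695 [ 350.  -123.5]
1.75 [ 362.6 -116.9]
1.77 [ 367.1 -114.3]
1.79 [ 371.5 -111.6]
1.81 [ 375.9 -108.9]
1.83 [ 380.2 -106. ]
```

Emit:
jog_arm([
  [0,3,-6,0,0,0,255],
  [0,6,-13,0,0,0,255],
  [0,13,-25,0,0,0,255],
  [0,21,-37,0,0,0,255],
  [0,30,-49,0,0,0,255],
  [0,38,-60,0,0,0,255],
  [0,48,-70,0,0,0,255],
  [0,58,-80,0,0,0,255],
])

```text
t: 9.12
eef_pos: [0.5549, -0.0897, 0.2222]
eef_rot: [-3.137, 0.001, -3.128]
wrist_force: [3.2, -6.9, 2.9]
grip_width: 0.101
finger_force: 29.4
```

Emit:
jog_arm([
  [0,9,-10,0,0,0,255],
  [0,20,-20,0,0,0,255],
  [0,32,-28,0,0,0,255],
  [0,44,-36,0,0,0,255],
  [0,57,-43,0,0,0,255],
  [0,70,-49,0,0,0,255],
  [0,83,-54,0,0,0,255],
  [0,97,-59,0,0,0,255],
])

```text
t: 9.78
eef_pos: [0.5535, 0.008, 0.2821]
eef_rot: [-3.138, 0.004, -3.128]
wrist_force: [2.5, -5.8, 7.9]
grip_width: 0.104
finger_force: 30.5
```

```bash
python3 - <<'E'
from h import *
from scipy.optimize import least_squares
q=np.array([[-.146,.1593],[-.0897,.2409],[.008,.3008]])
r=least_squares(lambda c:np.hypot(*(q-c).T)-.2593,[.09,.05]);c=r.x;print(c,r.fun)
a=q-c; a0=np.arctan2(245*0+85,-245); th=-(np.arctan2(a[:,1],a[:,0])-a0)
print(th)
for H in ([.0894,.05],c):
  R=Ro; t0=th[2]
  f=lambda t: np.array([-(245*np.cos(t)-85*np.sin(t)), 85*np.cos(t)+245*np.sin(t)])+np.array(H)*1000-[0,18.7]
  print(H)
  for t in np.r_[.98:1.75:.055,1.72,1.75,1.77,1.79,1.83]: print(round(t,3),((f(t)-np.array([8.0,282.1]))*[1,-1]).round(1))
E
```

```text
[0.09151327 0.05534884] [-3.48911665e-05  5.97526786e-05 -3.03778786e-05]
[0.07860354 0.46327999 0.9088941 ]
[0.0894, 0.05]
0.98 [15.5 -0. ]
1.035 [29.4 -3.3]
1.09 [43.5 -5.7]
1.145 [57.6 -7.4]
1.2 [71.8 -8.3]
1.255 [86.1 -8.5]
1.31 [100.4  -7.8]
1.365 [114.5  -6.4]
1.42 [128.6  -4.2]
1.475 [142.6  -1.2]
1.53 [156.3   2.5]
1.585 [169.9   7. ]
1.64 [183.1  12.3]
1.695 [196.1  18.2]
1.72 [201.9  21.2]
1.75 [208.7  24.9]
1.77 [213.2  27.5]
1.79 [217.6  30.1]
1.83 [226.4  35.8]
[0.09151327 0.05534884]
0.98 [17.6 -5.4]
1.035 [31.5 -8.6]
1.09 [ 45.6 -11.1]
1.145 [ 59.7 -12.8]
1.2 [ 74.  -13.7]
1.255 [ 88.2 -13.8]
1.31 [102.5 -13.2]
1.365 [116.7 -11.7]
1.42 [130.7  -9.5]
1.475 [144.7  -6.6]
1.53 [158.5  -2.8]
1.585 [172.    1.7]
1.64 [185.3   6.9]
1.695 [198.2  12.9]
1.72 [204.   15.8]
1.75 [210.8  19.5]
1.77 [215.3  22.1]
1.79 [219.8  24.8]
1.83 [228.5  30.4]
```

Emit:
jog_arm([
  [0,15,-7,0,0,0,255],
  [0,30,-10,0,0,0,255],
  [0,44,-13,0,0,0,255],
  [0,58,-15,0,0,0,255],
  [0,73,-16,0,0,0,255],
  [0,87,-16,0,0,0,255],
  [0,101,-15,0,0,0,255],
  [0,115,-14,0,0,0,255],
])

```text
t: 10.45
eef_pos: [0.5515, 0.1247, 0.2939]
eef_rot: [-3.141, 0.001, -3.127]
wrist_force: [5.8, -1.7, 0.1]
grip_width: 0.102
finger_force: 30.3
```

Emit:
jog_arm([
  [-1,14,2,0,0,0,255],
  [-1,28,5,0,0,0,255],
  [-2,42,9,0,0,0,255],
  [-2,52,12,0,0,0,255],
  [-3,61,16,0,0,0,255],
  [-3,69,19,0,0,0,255],
  [-3,76,22,0,0,0,255],
  [-3,81,25,0,0,0,255],
])

```text
t: 11.12
eef_pos: [0.5506, 0.2064, 0.2675]
eef_rot: [3.14, -0.006, -3.125]
wrist_force: [-7.9, 0.8, 7.1]
grip_width: 0.104
finger_force: 31.7
```

Emit:
jog_arm([
  [-1,2,0,0,0,0,255],
  [-1,4,1,0,0,0,255],
  [-1,6,2,0,0,0,255],
  [-1,9,3,0,0,0,255],
  [-1,11,5,0,0,0,255],
  [-1,13,6,0,0,0,255],
  [-1,15,7,0,0,0,255],
  [-1,17,8,0,0,0,255],
])

```text
t: 11.78
eef_pos: [0.5507, 0.2224, 0.2588]
eef_rot: [-3.141, -0.008, -3.126]
wrist_force: [-8.7, -0.9, -0.3]
grip_width: 0.107
finger_force: 31.2
```

Emit:
jog_arm([
  [1,2,1,0,0,0,255],
  [1,4,2,0,0,0,255],
  [1,6,3,0,0,0,255],
  [2,7,4,0,0,0,255],
  [2,9,5,0,0,0,255],
  [2,10,6,0,0,0,255],
  [2,11,6,0,0,0,255],
  [2,12,7,0,0,0,255],
])

```text
t: 12.45
eef_pos: [0.5506, 0.2333, 0.2521]
eef_rot: [-3.14, -0.004, -3.127]
wrist_force: [-4.4, -3.5, -2.8]
grip_width: 0.1
finger_force: 30.7
```

Emit:
jog_arm([
  [0,1,0,0,0,0,255],
  [0,2,1,0,0,0,255],
  [0,2,1,0,0,0,255],
  [0,3,2,0,0,0,255],
])

```text
t: 12.78
eef_pos: [0.5506, 0.2355, 0.2509]
eef_rot: [-3.138, -0.003, -3.127]
wrist_force: [-5.6, -10.8, 6.1]
grip_width: 0.106
finger_force: 31.5
```

Emit:
jog_arm([
  [0,-1,0,0,0,0,255],
  [0,-1,0,0,0,0,150],
  [0,-1,0,0,0,0,150],
  [0,-1,0,0,0,0,150],
  [0,-1,-10,0,0,0,150],
  [0,-1,-30,0,0,0,150],
  [0,-1,-60,0,0,0,150],
  [0,-1,-90,0,0,0,150],
])

```text
t: 13.45
eef_pos: [0.5512, 0.236, 0.3427]
eef_rot: [3.141, -0.001, -3.126]
wrist_force: [0.9, 0.3, 0.4]
grip_width: 0.412
finger_force: 0.0
```

```bash
python3 - <<'E'
from h import *
p,d=snap('top','top1');P=cloud('top',d)
v,u=np.mgrid[:420,:560]; Z=P[...,2]
m=(P[...,0]>.4)&(P[...,0]<.66)&(P[...,1]>.13)&(P[...,1]<.4)&(Z>.2)&(Z<.4)
print(m.sum(),observe()['eef_pos'])
cv2.imwrite('pics/top1c.png',cv2.resize(p[110:250,200:350],None,fx=4.2,fy=4.2,interpolation=cv2.INTER_CUBIC)[:,:,::-1])
E
```

```text
1575 [0.55184448 0.23624566 0.34933294]
```

View pics/top1c.png

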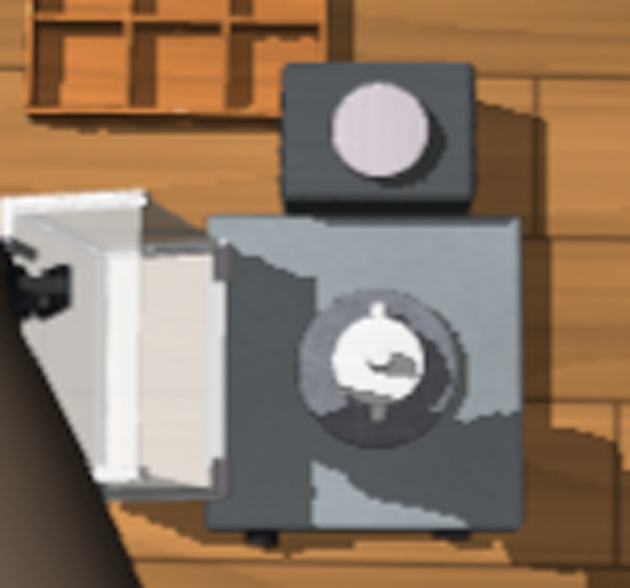

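Top crop: the guard is standing open to the left (cols 0-225). The felt disc and cap are now clear, with the cap at crop (378,362) and its ears along x. Moving over the cap.

Emit:
jog_arm([
  [0,-20,0,0,0,0,120],
  [0,-55,0,0,0,0,80],
  [0,-92,0,0,0,0,60],
  [0,-130,0,0,0,0,60],
  [0,-168,0,0,0,0,60],
  [0,-205,0,0,0,0,60],
  [0,-240,0,0,0,0,60],
  [0,-261,0,0,0,0,60],
])

```text
t: 14.17
eef_pos: [0.5555, -0.028, 0.3424]
eef_rot: [-3.141, 0.001, -3.129]
wrist_force: [-0.1, 0.2, -0.6]
grip_width: 0.767
finger_force: 0.0
```

Emit:
jog_arm([
  [0,0,15,0,0,0,60],
  [0,0,40,0,0,0,60],
  [0,0,65,0,0,0,60],
  [0,0,88,0,0,0,60],
  [0,0,100,0,0,0,60],
  [0,0,100,0,0,0,60],
])

```text
t: 14.67
eef_pos: [0.5545, -0.0249, 0.2391]
eef_rot: [3.141, -0.004, -3.126]
wrist_force: [-0.5, 0.0, -0.1]
grip_width: 0.76
finger_force: 0.0
```

```bash
python3 - <<'E'
from h import *
z=np.load('pics/top1.npz');
def an(n,d):
    P=cloud(n,d);X,Y,Z=P[...,0],P[...,1],P[...,2]
    near=(abs(X-.555)<.06)&(abs(Y+.025)<.06)
    for a,b in((.13,.15),(.096,.114),(.08,.12),(.06,.08)):
        m=near&(Z>a)&(Z<b)
        if m.sum()>8:
            q=P[m]; c,r=cv2.minEnclosingCircle(q[:,:2].astype(np.float32)); print(n,a,m.sum(),np.round(np.mean(q,0),4),np.round(c,4),round(r,4))
an('top',z['d'])
o=observe();print(o['eef_pos'],o['eef_rot'])
p,d=snap('wrist','w2');an('wrist',d)
E
```

```text
top 0.13 29 [ 0.5541 -0.0238  0.1407] [ 0.5536 -0.0241] 0.0092
top 0.096 331 [ 0.554  -0.0236  0.1055] [ 0.5542 -0.0247] 0.0456
top 0.08 361 [ 0.5527 -0.024   0.1047] [ 0.5534 -0.0289] 0.0471
top 0.06 713 [ 0.5518 -0.0235  0.0699] [ 0.5545 -0.0238] 0.0622
[ 0.55452341 -0.02493862  0.23906364] [ 3.14092947 -0.00435681 -3.12644397]
wrist 0.13 529 [ 0.5549 -0.0261  0.1429] [ 0.557 -0.026] 0.0101
wrist 0.096 4125 [ 0.5528 -0.026   0.1084] [ 0.5562 -0.0276] 0.0455
wrist 0.08 4353 [ 0.5518 -0.026   0.1077] [ 0.5562 -0.0276] 0.0455
wrist 0.06 6849 [ 0.5453 -0.0258  0.0728] [ 0.5567 -0.026 ] 0.0618
```

View pics/w2.png

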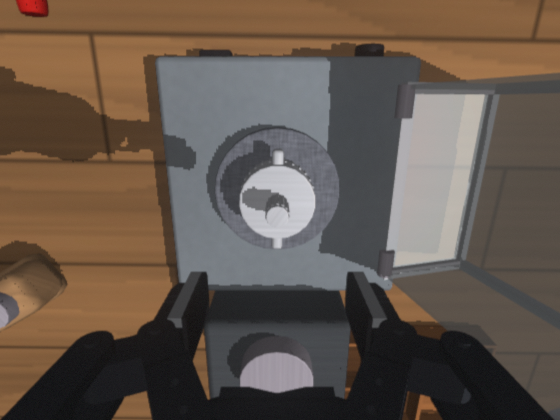

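Wrist: cap centre at (278,203), stem top at (277,217), ears upright in the picture at (278,157) and (278,243). The tool sits over the stem to within about 1 mm. Descending and gripping.

Emit:
jog_arm([
  [-1,0,12,0,0,0,150],
  [-1,0,30,0,0,0,150],
  [-1,0,50,0,0,0,150],
  [-1,0,70,0,0,0,150],
  [-1,0,90,0,0,0,150],
  [-1,0,107,0,0,0,150],
  [-1,0,120,0,0,0,150],
  [-1,0,126,0,0,0,150],
])

```text
t: 15.38
eef_pos: [0.5567, -0.0249, 0.1153]
eef_rot: [3.141, -0.001, -3.126]
wrist_force: [-1.1, 0.5, -0.5]
grip_width: 0.41
finger_force: 0.0
```

Emit:
jog_arm([
  [0,0,0,0,0,0,200],
  [0,0,0,0,0,0,255],
  [0,0,0,0,0,0,255],
  [0,0,0,0,0,0,255],
  [0,0,0,0,0,0,255],
  [0,0,0,0,0,0,255],
], force=50)

```text
t: 15.88
eef_pos: [0.5569, -0.0249, 0.1163]
eef_rot: [3.141, 0.001, -3.126]
wrist_force: [0.7, 0.6, 1.4]
grip_width: 0.193
finger_force: 49.4
```

Emit:
jog_arm([
  [0,0,0,0,0,0.03,255],
  [0,0,0,0,0,0.06,255],
  [0,0,0,0,0,0.09,255],
  [0,0,0,0,0,0.12,255],
])

```text
t: 16.22
eef_pos: [0.5569, -0.0251, 0.1163]
eef_rot: [3.141, 0.001, 3.036]
wrist_force: [-0.3, 0.8, 1.8]
grip_width: 0.192
finger_force: 49.4
```

```bash
python3 - <<'E'
from h import *
print({k:np.round(v,3) for k,v in observe().items()})
E
```

```text
{'t': np.float64(16.217), 'joint_pos': array([-0.045,  0.209, -0.193,  1.168,  0.   ,  0.061]), 'joint_velocities': array([0.001, 0.001, 0.001, 0.001, 0.   , 0.355]), 'joint_torque': array([-2.6000e-02, -4.6817e+01,  3.3389e+01, -2.1000e-02,  6.2000e-02,
       -2.6900e-01]), 'eef_pos': array([ 0.557, -0.025,  0.116]), 'eef_rot': array([3.141e+00, 1.000e-03, 3.036e+00]), 'wrist_force': array([-0.262,  0.756,  1.839]), 'torque': array([-0.06 ,  0.013,  0.151]), 'finger_force': np.float64(49.408), 'grip_width': np.float64(0.192)}
```

Emit:
jog_arm([
  [0,0,0,0,0,0.03,255],
  [0,0,0,0,0,0.06,255],
  [0,0,0,0,0,0.09,255],
  [0,0,0,0,0,0.12,255],
])

```text
t: 16.55
eef_pos: [0.5569, -0.0251, 0.1163]
eef_rot: [3.141, 0.001, 2.915]
wrist_force: [-0.2, 0.4, 1.5]
grip_width: 0.193
finger_force: 49.4
```

```bash
python3 - <<'E'
from h import *
o=observe();print(o['torque'],o['wrist_force'],o['eef_rot'],o['joint_torque'])
p,d=snap('wrist','w3'); cv2.imwrite('pics/w3c.png',cv2.resize(p[100:320,160:400],None,fx=2.5,fy=2.5)[:,:,::-1])
E
```

```text
[-0.10620007  0.04264165  0.0766309 ] [-0.24031497  0.35797048  1.53577415] [3.14143796e+00 1.01133230e-03 2.91548886e+00] [-1.34472278e-02 -4.68089640e+01  3.33961201e+01 -3.83042777e-02
  8.25963286e-02 -2.69484138e-01]
```

View pics/w3c.png

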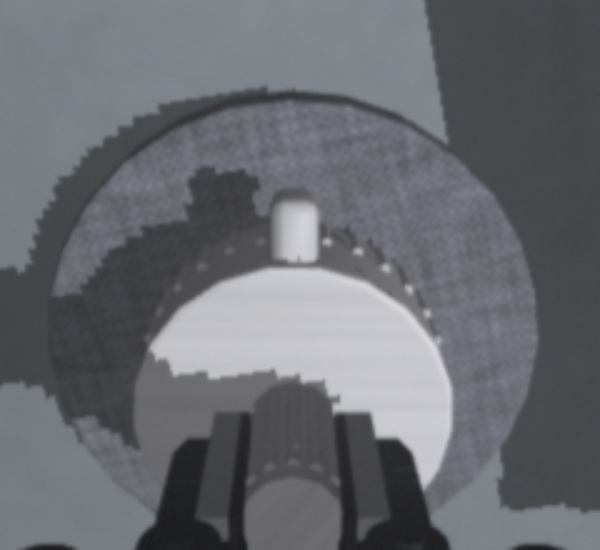

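Wrist crop: the ear is at (295,225), still straight ahead after the tool, and so the camera, turned 14°. The cap is therefore turning freely with the gripper, well past where the wrong-way stop would be. Continuing this way to about 68°.

Emit:
jog_arm([
  [0,0,0,0,0,0.1,255],
  [0,0,0,0,0,0.22,255],
  [0,0,0,0,0,0.34,255],
  [0,0,0,0,0,0.46,255],
  [0,0,0,0,0,0.58,255],
  [0,0,0,0,0,0.7,255],
  [0,0,0,0,0,0.82,255],
  [0,0,0,0,0,0.94,255],
])

```text
t: 17.27
eef_pos: [0.5563, -0.0257, 0.1163]
eef_rot: [-3.141, 0.001, 1.972]
wrist_force: [-2.6, -3.6, 5.5]
grip_width: 0.194
finger_force: 49.8
```

Emit:
jog_arm([
  [0,0,0,0,0,0,255],
  [0,0,-1,0,0,0,255],
  [0,0,-3,0,0,0,255],
  [0,0,-5,0,0,0,255],
  [0,0,-7,0,0,0,255],
  [0,0,-9,0,0,0,255],
])

```text
t: 17.77
eef_pos: [0.5557, -0.025, 0.1238]
eef_rot: [-3.139, -0.001, 1.977]
wrist_force: [-1.3, -1.1, -5.4]
grip_width: 0.193
finger_force: 48.8
```

Emit:
jog_arm([
  [0,0,-4,0,0,0,255],
  [0,0,-8,0,0,0,255],
  [0,0,-12,0,0,0,255],
  [0,0,-17,0,0,0,255],
  [0,0,-22,0,0,0,255],
  [0,0,-27,0,0,0,255],
  [0,0,-33,0,0,0,255],
  [0,0,-39,0,0,0,255],
])

```text
t: 18.43
eef_pos: [0.5565, -0.0249, 0.1641]
eef_rot: [-3.142, -0.0, 1.977]
wrist_force: [-0.2, 0.5, -2.8]
grip_width: 0.189
finger_force: 48.9
```

```bash
python3 - <<'E'
from h import *
o=observe();print(o['torque'],o['wrist_force'],o['eef_pos'])
p,d=snap('scene','s2'); cv2.imwrite('pics/s2c.png',cv2.resize(p[150:310,200:400],None,fx=3.5,fy=3.5,interpolation=cv2.INTER_CUBIC)[:,:,::-1])
E
```

```text
[ 0.0126661  -0.00705364 -0.00137796] [-0.15587107  0.49661106 -2.76905185] [ 0.55648852 -0.02492481  0.16412871]
```

View pics/s2c.png

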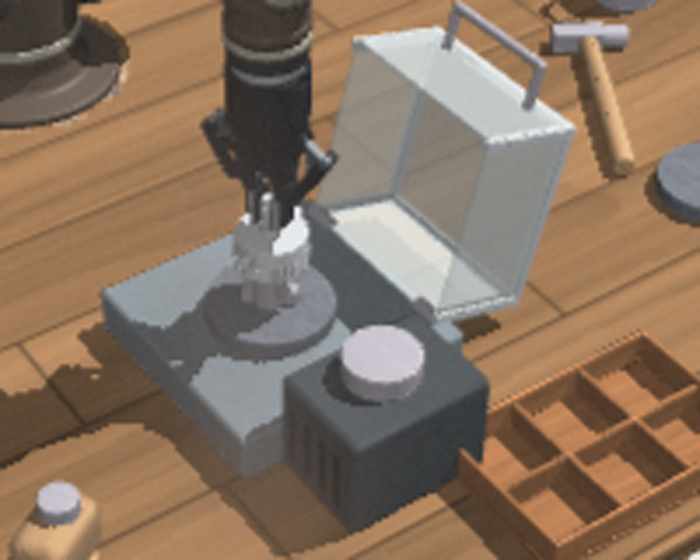

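Scene crop: the cap at (270,245) hangs upright in the gripper, clear of the spindle. The guard stands open on the right, and the wrist reads 2.8 N, about the cap's weight. Raising to 100 mm.

Emit:
jog_arm([
  [0,0,-5,0,0,0,255],
  [0,0,-14,0,0,0,255],
  [0,0,-24,0,0,0,255],
  [0,0,-34,0,0,0,255],
  [0,0,-43,0,0,0,255],
  [0,0,-49,0,0,0,255],
  [0,0,-52,0,0,0,255],
  [0,0,-52,0,0,0,255],
])

```text
t: 19.15
eef_pos: [0.5568, -0.025, 0.2163]
eef_rot: [3.141, 0.0, 1.977]
wrist_force: [0.8, -1.1, -3.0]
grip_width: 0.194
finger_force: 48.9
```

Emit:
jog_arm([
  [0,0,0,0,0,0,255],
  [0,0,0,0,0,0,255],
  [0,0,0,0,0,0,255],
  [0,0,0,0,0,0,255],
])

```text
t: 19.48
eef_pos: [0.5561, -0.025, 0.2148]
eef_rot: [-3.14, -0.001, 1.977]
wrist_force: [-0.2, 0.5, -3.9]
grip_width: 0.188
finger_force: 48.9
```

```bash
python3 - <<'E'
from h import *
p,d=snap('scene','s3');P=cloud('scene',d)
m=(abs(P[...,0]-.555)<.05)&(abs(P[...,1]+.025)<.05)&(P[...,2]>.09)&(P[...,2]<.2)
print('underside z',np.percentile(P[m][:,2],[1,3,5]).round(3))
g=(abs(P[...,0]-.555)<.07)&(P[...,1]>.2)&(P[...,1]<.28)&(P[...,2]>.24)
print('handle',g.sum(),np.median(P[g],0).round(3),P[g][:,2].max())
o=observe();print(o['eef_pos'],o['eef_rot'],o['wrist_force'],o['finger_force'])
E
```

```text
underside z [0.091 0.092 0.094]
handle 142 [0.558 0.233 0.268] 0.2766565971859898
[ 0.55614864 -0.02499132  0.21485322] [-3.14021059e+00 -8.93259781e-04  1.97678827e+00] [ 0.43866331  0.67580693 -3.49284827] 48.940141797065735
```

```bash
python3 - <<'E'
from h import *
z=np.load('pics/s3.npz');p,d=z['p'],z['d'];P=cloud('scene',d)
m=(abs(P[...,0]-.555)<.05)&(abs(P[...,1]+.025)<.05)&(P[...,2]>.07)&(P[...,2]<.26)
print(np.histogram(P[m][:,2],bins=np.arange(.07,.26,.01)))
print(finish_job())
E
```

```text
(array([344,  36,  59,  37,   0,   0,   0,   0,   0,   4,  37,  47,  63,
       189,  20,  28,  39,  40]), array([0.07, 0.08, 0.09, 0.1 , 0.11, 0.12, 0.13, 0.14, 0.15, 0.16, 0.17,
       0.18, 0.19, 0.2 , 0.21, 0.22, 0.23, 0.24, 0.25]))
the job is handed in; nothing more can be done
None
```

The job is handed in: the guard is open against its stop, and the cap turned off left-handed (clockwise from above). It is held upright about 10 cm above its seat, but early on a wrong wrist-angle sign swung the arm out near the tray, with no contact seen.

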